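Make up two pellet-pressing kits with their matched die halves

ROBOT

A 6-joint arm with a two-finger parallel gripper is mounted at the origin on a cart in front of the work surface, level with it; the furniture and walls round the work are solid. World frame = base frame: x ahead of the robot, y to its left, z up, the work surface at z = 0. Lengths are in m, angles in rad, forces in N, time in s.
With the tool pointing down it reaches from about 0.3 to 0.85 m from the base axis. Payload 5.4 kg.
Tool frame: the origin (TCP) lies between the finger pads; the fingertips stand 11 mm ahead of it and the grasp point (between the pads) lies 8 mm behind it; z points along the fingers, y is the line along which they close (so a half turn about z gives the same grasp; the last joint's range is limited). The gripper opens to 85 mm and grips with 20 to 120 N. Pads are 22 mm wide; open, the fingers measure 114 mm over their backs; the gripper's body (76 mm by 85 mm) begins 54 mm behind the grasp point. The pads swing forward as they close: fully open they stand 13 mm farther back than shut.
Start: joints at [0.985, 0.158, 1.597, -0, 1.386, -0.21], TCP at [0.211, 0.535, 0.242] pointing down, gripper open.
Joint ranges: [-2.91, 2.91], [-0.94, 2.29], [0.18, 2.7], [-1.29, 4.43], [0.17, 2.64], [-3, 3]. Speed limits (rad/s): [2.57, 2.57, 3.14, 3.14, 3.14, 3.14].

INTERFACE

Orientations are given as a unit quaternion [w, x, y, z].
In Python, from rig import telemetry, grab_frame, calibration, bot gives the robot as it stands.
- The arm moves only by the tool arm_command, never from a script. Its argument "deltas" is one flat list of numbers, 5 for each row, row after row: the shift along the world's x, y, z in m, then the turn about the world's z in degrees, then the closure, from 0 (fully open) to 1 (shut). In form: [x, y, z, roll, hand, x, y, z, roll, hand, ...]. A call has 1 to 10 rows; each row is the pose to reach, as a shift and turn from the pose commanded when the call began; what a row does not reach only later rows make up. A row lasts 1/12 s, in which the tool goes at most 41.7 mm and 7.16 degrees, less where a joint would pass 70% of its speed; a pose out of reach is approached as far as the arm can. A call with a gripper value outside its range is refused whole. The fingers move at their own pace and stop on an object; "grip_force" is the grip in N (left out, the last holds). Time passes only in rows, so rows that repeat a pose let the fingers close. It gives the time, the measured TCP pose, the force, the opening and the grip force at its end, in the units of the state.
- telemetry.get_state(): the state, without advancing time (a new reading comes with each control period).
- grab_frame(name): name is "scene" or "top"; returns the picture (400x640x3 uint8, red, green, blue); there is no depth.
- calibration(name): a dict with "fov_y" (degrees; the focal length in pixels is half the picture's height over the tangent of half this angle, whatever the lens; pixels are square), "cx", "cy" (the principal point, pixels), "k1" (the pictures are not rectified: a ray, as slopes to the right and down, at radius r is drawn at 1 + k1 r^2 times it, then the intrinsics apply), "rvec" (rotation vector, rad) and "tvec" (3), from world to camera coordinates, as OpenCV has them. Camera axes: x right, y down, z forward; pixel columns grow to the right and rows downward; lengths in m; the calibration is good to about 2 mm. A picture is of the moment at which its call begins. calibration takes no time and is no camera call.
- bot.hand_in(): hands the job in; it is judged then, once.
The state is a dict: "time_s": time; "qpos": joint angles; "joint_vel": joint speeds; "joint_efforts": joint torques, N m; "position": TCP position; "orientation": TCP orientation; "force": force on the tool from outside, world axes, zero at the start; "torque": the same for the moment, N m; "gripper_width": finger opening in m; "grasp_force": force on a finger pad.
Only numpy, scipy, OpenCV 4.12 (cv2) and the standard library are available. Lean on these libraries where they do the work, as an engineer would, in place of code of your own. Each camera call takes 0.05 s, during which the arm holds its last target. There are 200 camera calls.

TASK

Make up the two pressing kits: close each pellet die in its tray by seating the loose die plate flush on its own base (the dowel pattern and paint mark match; only the original halves go together). Stand the brown pot in the pot cut-out of the tray with the in-line (red-marked) die, and the blue-lidded pot in the pot cut-out of the tray with the diagonal (yellow-marked) die, whose kit also gets the cream check disc, flat in its disc cut-out. Keep the pots upright and leave the white disc where it lies.

Things in the scene. Friction and masses are not known exactly. Their poses are not given: they have to be found in the camera images.
- tray_inline: Fixed grey kit tray with the in-line-dowelled, red-marked die base; 90 (x) x 234 mm (y), 258 over the end lips; rim 15 mm high, dark foam top 12 mm. Cut-outs along y, floors 6 mm above the desk: die (53 x 95 mm) at the origin, round pot cut-out (60 mm across) at y = +83.5 mm, round disc cut-out (44 mm) at y = -75.5 mm. Origin: desk level under the die cut-out's middle.
- tray_diagonal: Fixed grey kit tray with the diagonally dowelled, yellow-marked die base; 90 (x) x 234 mm (y), 258 over the end lips; rim 15 mm high, dark foam top 12 mm. Cut-outs along y, floors 6 mm above the desk: die (53 x 95 mm) at the origin, round pot cut-out (60 mm across) at y = +83.5 mm, round disc cut-out (44 mm) at y = -75.5 mm. Origin: desk level under the die cut-out's middle.
- base_inline: Lower half of a pellet die, in-line dowels; loose ground-steel block 50 (x) x 92 (y) x 24 mm, lying in its cut-out in tray_inline (1.5 mm play). Bright round face in the middle; two dowels stand 12 mm up from its top at (x, y) = (0, +34) and (0, -34) mm (in line), 8 mm thick for 5 mm, then tapering to 2.5 mm. Red paint mark mid-way along its +x side. Origin: centre of underside.
- base_diagonal: Lower half of a pellet die, diagonal dowels; loose ground-steel block 50 (x) x 92 (y) x 24 mm, lying in its cut-out in tray_diagonal (1.5 mm play). Bright round face in the middle; two dowels stand 12 mm up from its top at (x, y) = (+14, +34) and (-14, -34) mm (diagonal), 8 mm thick for 5 mm, then tapering to 2.5 mm. Yellow paint mark mid-way along its +x side. Origin: centre of underside.
- plate_inline: Upper half of in-line die: loose steel plate 50 (x) x 92 (y) x 24 mm, 0.25 kg, flat on the desk, with a 25 mm bore and two 11 mm through holes at (x, y) = (0, +34) and (0, -34) mm (in line). Red paint mark on the +x side. Origin: centre of underside; seated flush on its own base (a half turn about z also fits) it is 24 mm above the base's origin; on the other base dowels hold it up.
- plate_diagonal: Upper half of diagonal die: loose steel plate 50 (x) x 92 (y) x 24 mm, 0.25 kg, flat on the desk, with a 25 mm bore and two 11 mm through holes at (x, y) = (+14, +34) and (-14, -34) mm (diagonal). Yellow paint mark on the +x side. Origin: centre of underside; seated flush on its own base (a half turn about z also fits) it is 24 mm above the base's origin; on the other base dowels hold it up.
- pot_brown: Brown powder pot with a black screw lid, 37 mm across, 40 mm high, about 50 g, standing on the desk. Origin: centre of its underside; z up.
- pot_blue: White powder pot with a blue screw lid, 43 mm across, 46 mm high, about 50 g, standing on the desk. Origin: centre of its underside; z up.
- disc_cream: Cream-coloured turned metal check disc, 25 mm across, 18 mm high, 30 g, lying flat on the desk. Origin: centre of its underside; z up.
- disc_white: White check disc, 32 mm across, 12 mm high, lying off to the left of the trays; it belongs to no kit and is left where it is. Origin: centre of its underside.

How it is judged:
By the outcome, as a careful person would: the job done as asked, in the order asked, and still so for the second after the job is handed in, with the robot touching nothing.
It also fails if it takes over 112 s, if anything falls off the work surface, if the arm or the gripper's body presses on something with over 40 N, if the wrist force passes 120 N, or if a joint passes its speed limit or range.

## Working session

There is one attempt and no reset: what is moved stays moved. The work goes in short steps, Python scripts to look and compute and a tool call to move; the robot and the scene stay as the last step left them, time stands still between calls to the robot, and variables do not carry over. Pictures are saved under pics/ and viewed, at most 14 in all, crops included, and the job is handed in when it is done.

Besides the shell and the picture viewer there is one more tool, called after "Emit:" by a JSON object that holds its "fn" and its "kwargs". arm_command: Moves the arm, as the interface text tells. Its arguments: {"type":"object","properties":{"deltas":{"type":"array"},"grip_force":{"type":"number"}},"required":["deltas"]}

```bash
ls; mkdir -p pics; python3 - <<'E'
from rig import telemetry, grab_frame, calibration
import cv2
for n in("scene","top"):
    cv2.imwrite(f"pics/{n}0.png",grab_frame(n)[:,:,::-1]); print(n,calibration(n))
s=telemetry.get_state();print(s)
E
```

```text
pics
scene {'fov_y': 46.95799356723277, 'cx': 323.17670736103804, 'cy': 196.17114060378498, 'k1': -0.0444384100271883, 'rvec': array([ 2.11738214, -0.81016034,  0.39634439]), 'tvec': array([-0.31118156,  0.27826038,  1.07720461])}
top {'fov_y': 51.47412500982737, 'cx': 310.0734560680521, 'cy': 198.67321524891517, 'k1': 0.035241730943716985, 'rvec': array([ 2.20836471, -2.1487204 ,  0.0397033 ]), 'tvec': array([0.08464182, 0.49302511, 1.14439447])}
{'time_s': 0.1, 'qpos': array([ 9.84891140e-01,  1.58996736e-01,  1.59811817e+00,  1.66511485e-05,
        1.38618613e+00, -2.10091475e-01]), 'joint_vel': array([ 0.00070959, -0.00289306, -0.00087724,  0.00079591,  0.00210002,
       -0.00270872]), 'joint_efforts': array([ 4.83207987e-04, -3.96990824e+01, -3.32337427e+01, -1.34499860e-04,
        4.16081559e-03, -7.40475116e-06]), 'position': array([0.21075733, 0.53442136, 0.24140337]), 'orientation': array([-3.38606250e-04,  1.86804447e-01,  9.82396747e-01, -7.84256947e-04]), 'force': array([ 0.62732614,  1.34453509, -0.36248239]), 'torque': array([-0.00903355,  0.00010774,  0.02660047]), 'grasp_force': 0.0, 'gripper_width': 0.08528425103624106}
```

View pics/scene0.png

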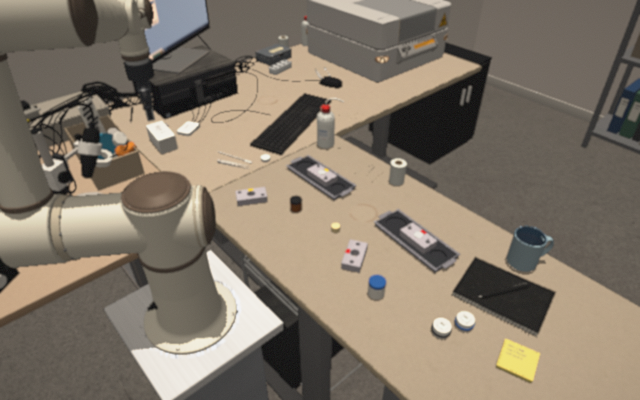

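View pics/top0.png

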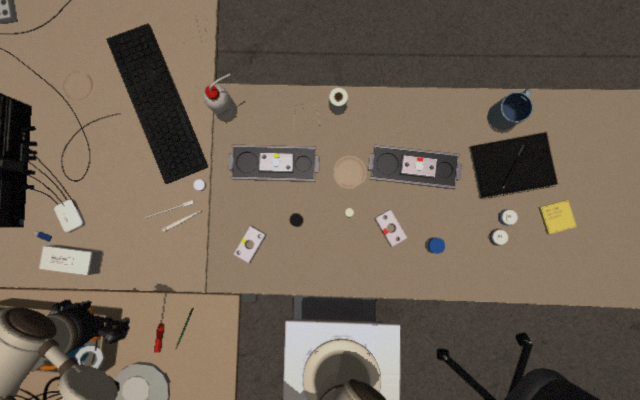

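The top view shows the diagonal (yellow) tray at about (275,163) and the in-line (red) tray at (415,166). The plates are at (249,244) for yellow and (391,228) for red. The brown pot is at (296,220), the blue pot at (436,245), the cream disc at (349,212) and the white disc at (199,185).

```bash
python3 - <<'E'
import cv2,numpy as np
t=cv2.imread("pics/top0.png");s=cv2.imread("pics/scene0.png")
def crop(im,x,y,w,h,k,out):
    c=cv2.resize(im[y:y+h,x:x+w],None,fx=k,fy=k,interpolation=cv2.INTER_CUBIC)
    for i in range(0,w,10): cv2.putText(c,str(x+i) if i%20==0 else "",(i*k,9),0,.33,(0,255,0)); cv2.line(c,(i*k,10),(i*k,14),(0,255,0))
    for i in range(0,h,10): cv2.putText(c,str(y+i) if i%20==0 else "",(0,i*k+4),0,.33,(0,255,0)); cv2.line(c,(22,i*k),(26,i*k),(0,255,0))
    cv2.imwrite(out,c)
crop(t,225,138,130,130,4+0,"pics/t_l.png")
crop(t,340,138,130,120,5,"pics/t_r.png")
crop(t,225,140,100,125,5-1,"pics/x.png")
crop(s,230,145,130,135,4,"pics/s_l.png")
crop(s,320,180,145,125,4,"pics/s_r.png")
a=[cv2.imread(f"pics/{n}.png") for n in("s_l","s_r")]
h=max(i.shape[0] for i in a);a=[cv2.copyMakeBorder(i,0,h-i.shape[0],0,0,0) for i in a]
E
```

```text
(no output)
```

View pics/t_l.png

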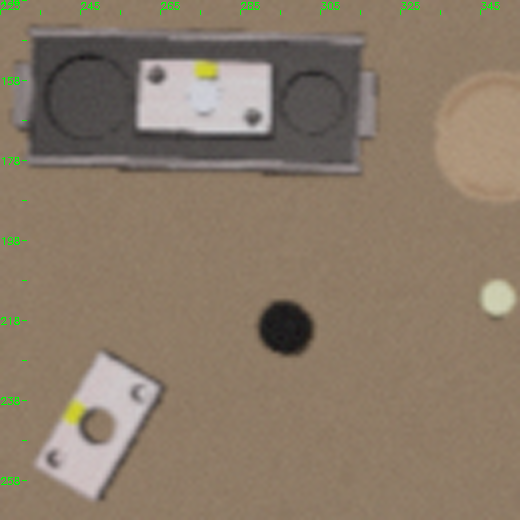

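View pics/t_r.png

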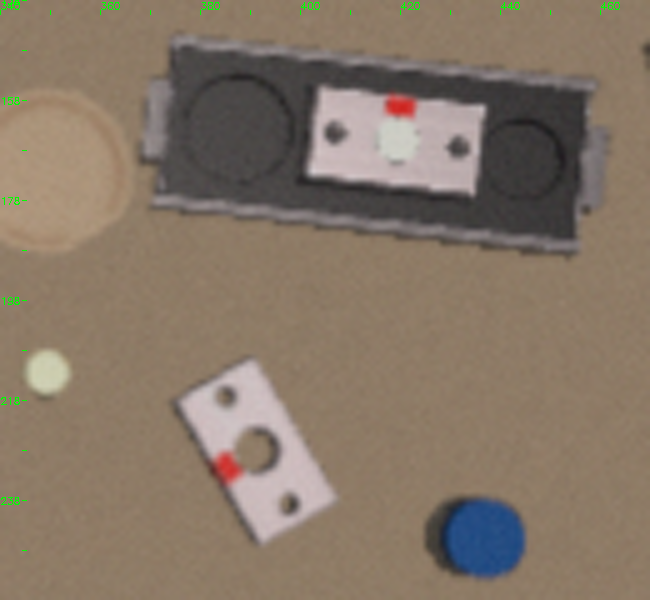

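View pics/s_l.png

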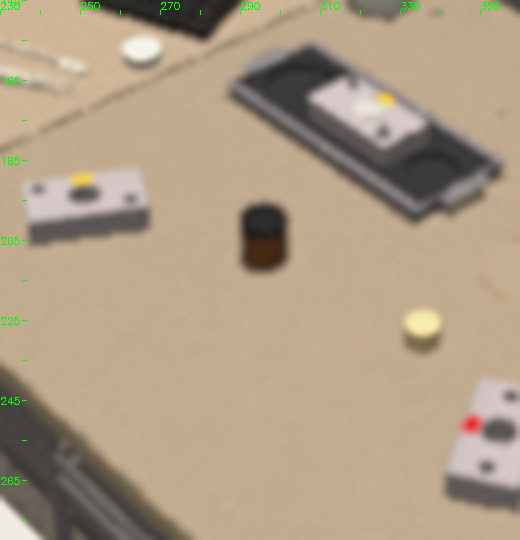

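View pics/s_r.png

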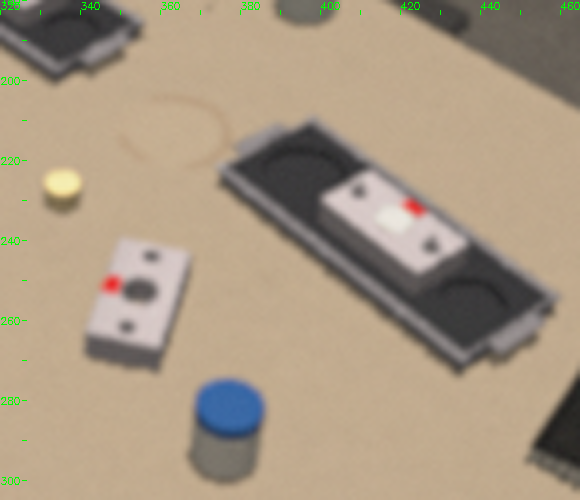

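The crops show both plates, both bases, the cut-outs, the lids and the disc clearly. The pixel positions I read go into the code below.

```bash
cat > h.py <<'E'
import numpy as np,cv2
from scipy.optimize import least_squares
from rig import telemetry, grab_frame, calibration
C={n:calibration(n) for n in("top","scene")}
def K(c):
    f=200/np.tan(np.radians(c["fov_y"]/2)); return np.array([[f,0,c["cx"]],[0,f,c["cy"]],[0,0,1.]])
def proj(n,P):
    c=C[n]; return cv2.projectPoints(np.float64(P).reshape(-1,3),c["rvec"],c["tvec"],K(c),np.array([c["k1"],0,0,0.]))[0][:,0]
def fit(obs,x0,yaw=True):
    """obs: {cam:[(local xyz),(u,v)]..}; params x,y,z,yaw"""
    def res(p):
        c,s=np.cos(p[3]),np.sin(p[3]);r=[]
        for n,l in obs.items():
            L=np.array([a for a,_ in l],float);U=np.array([b for _,b in l],float)
            W=np.c_[c*L[:,0]-s*L[:,1]+p[0],s*L[:,0]+c*L[:,1]+p[1],L[:,2]+p[2]]
            r.append((proj(n,W)-U).ravel())
        return np.concatenate(r+([] if yaw else [[p[3]]]))
    o=least_squares(res,x0,loss="soft_l1"); return o.x,np.sqrt(np.mean(res(o.x)**2)*2)
def unproj(n,uv,z):
    return least_squares(lambda p:(proj(n,[p[0],p[1],z])-uv).ravel(),[.5,0]).x
E
cat > m.py <<'E'
from h import *
def px(k,x0,y0,pts): return [(x0+(u+.5)/k-.5,y0+(v+.5)/k-.5) for u,v in pts]
TL=lambda p:px(4,225,138,p);TR=lambda p:px(5,340,138,p);SL=lambda p:px(4,230,145,p);SR=lambda p:px(4,320,180,p)
x,y=.025,.046
cor=[(x,y,0),(x,-y,0),(-x,-y,0),(-x,y,0)]
# order follows +x+y, +x-y, -x-y, -x+y ; paint side=+x
def F(name,feat,top,scene,guess):
    for cams in(("top","scene"),("top",),("scene",)):
        o={}
        if "top" in cams:o["top"]=list(zip(feat,top))
        if "scene" in cams:o["scene"]=list(zip(feat,scene))
        if len(cams)==1:
            q=R[name][2]; r=fit_z(o,R[name],q); print("   ",cams,np.round(r[:2]*1000,1),np.round(np.degrees(r[3]),1))
        else:
            p,e=fit(o,guess);R[name]=p;print(name,np.round(p[:3]*1000,1),"yaw",np.round(np.degrees(p[3]),2),"rms",np.round(e,2))
def fit_z(o,p0,z):
    def res(p):
        c,s=np.cos(p[2]),np.sin(p[2]);r=[]
        for n,l in o.items():
            L=np.array([a for a,_ in l],float);U=np.array([b for _,b in l])
            r.append((proj(n,np.c_[c*L[:,0]-s*L[:,1]+p[0],s*L[:,0]+c*L[:,1]+p[1],L[:,2]+z])-U).ravel())
        return np.concatenate(r)
    q=least_squares(res,[p0[0],p0[1],p0[3]]).x; return np.array([q[0],q[1],z,q[2]])
R={}
di=[(.014,.034,0),(-.014,-.034,0)];il=[(0,.034,0),(0,-.034,0)];b=[(0,0,0)]
g=lambda n,uv,z,a:[*unproj(n,uv,z),z,np.radians(a)]
t=TL([(37,463),(102,352),(163,386),(99,500),(97,426),(55,457),(139,392)])
# yellow mark is on upper-left long side (+x side)
F("plate_diag",cor+b+[di[0],di[1]],t,SL([(22,184),(140,168),(149,208),(29,221),(84,194),(38,188),(131,199)]),g("top",t[4],.024,30))
t=TR([(261,545),(176,402),(251,360),(336,498),(256,450),(290,503),(226,397)])
F("plate_inl",cor+b+[il[0],il[1]],t,SR([(86,330),(121,237),(191,253),(162,346),(139,290),(126,326),(151,256)]),g("top",t[4],.024,150))
t=TL([(139,59),(270,63),(271,134),(137,132),(204,97)])
F("base_diag",cor+b,t,SL([(350,73),(428,123),(382,150),(308,97),(368,108)]),g("top",t[4],.03,0))
t=TR([(318,86),(486,105),(474,194),(307,177),(398,140)])
F("base_inl",cor+b,t,SR([(370,168),(468,241),(420,275),(320,200),(395,218)]),g("top",t[4],.03,-5))
cut=[(0,.0835,0),(0,-.0755,0)]
t=TL([(89,97),(313,103)]);F("tray_diag",cut,t,SL([(298,80),(428,165)]),g("top",((t[0][0]+t[1][0])/2,(t[0][1]+t[1][1])/2),.012,0))
t=TR([(239,128),(522,159)]);F("tray_inl",cut,t,SR([(300,165),(465,300)]),g("top",((t[0][0]+t[1][0])/2,(t[0][1]+t[1][1])/2),.012,-5))
for n,a,c,z in(("brown",TL([(286,328)])[0],SL([(264,218)])[0],.04),("blue",TR([(485,538)])[0],SR([(230,408)])[0],.046),("cream",TL([(498,298)])[0],SL([(422,322)])[0],.018)):
    p,e=fit({"top":[((0,0,0),a)],"scene":[((0,0,0),c)]},g("top",a,z,0),yaw=False)
    print(n,np.round(p[:3]*1000,1),"rms",np.round(e,2),"top-only",np.round(unproj("top",a,z)*1000,1),"scene-only",np.round(unproj("scene",c,z)*1000,1))
s=telemetry.get_state();from scipy.spatial.transform import Rotation as Ro
w,X,Y,Z=s["orientation"];m=Ro.from_quat([X,Y,Z,w]).as_matrix();print("tool y axis ang",np.degrees(np.arctan2(m[1,1],m[0,1])),"tool z",m[:,2],s["position"])
E
python3 m.py
```

```text
plate_diag [359.4 263.5  22.6] yaw 61.44 rms 0.7
    ('top',) [360.3 262.5] 61.9
    ('scene',) [358.5 264.6] 60.7
plate_inl [ 415.9 -126.4   23.2] yaw 121.79 rms 0.49
    ('top',) [ 416.  -126.6] 122.2
    ('scene',) [ 415.7 -126.1] 121.4
base_diag [589.1 197.1  28.9] yaw 0.26 rms 0.58
    ('top',) [589.8 196.5] 0.4
    ('scene',) [587.9 197.8] 0.1
base_inl [ 588.3 -198.9   29.5] yaw -4.71 rms 0.46
    ('top',) [ 588.7 -199.3] -5.3
    ('scene',) [ 587.7 -198.6] -3.9
tray_diag [588.3 197.3  15.7] yaw -0.11 rms 0.74
    ('top',) [589.6 196.2] -0.1
    ('scene',) [586.2 199.1] -0.1
tray_inl [ 586.3 -195.7   16.3] yaw -5.91 rms 1.13
    ('top',) [ 588.3 -197.3] -5.0
    ('scene',) [ 583.8 -194.8] -6.7
brown [430.4 134.4  38.7] rms 0.16 top-only [430.7 134. ] scene-only [429.  133.5]
blue [ 372.4 -245.7   41.8] rms 0.18 top-only [ 373.  -244.9] scene-only [ 369.  -247.7]
cream [455.1 -10.9  18.1] rms 0.31 top-only [455.9 -11.5] scene-only [454.4 -10.2]
tool y axis ang 68.467302268309 tool z [-9.58296727e-04 -1.41439664e-03 -9.99998541e-01] [0.21075733 0.53442136 0.24140337]
```

Heights from the two views agree with the text to about 1–2 mm for nearly everything. The exceptions are the blue lid and the trays, which are about 4 mm off. I'll start with the diagonal plate.

Emit:
{"fn": "arm_command", "kwargs": {"deltas": [0.149,-0.272,-0.142,-6.9,0,0.149,-0.272,-0.142,-6.9,0,0.149,-0.272,-0.142,-6.9,0,0.149,-0.272,-0.142,-6.9,0,0.149,-0.272,-0.142,-6.9,0,0.149,-0.272,-0.142,-6.9,0,0.149,-0.272,-0.142,-6.9,0,0.149,-0.272,-0.142,-6.9,0,0.149,-0.272,-0.142,-6.9,0,0.149,-0.272,-0.142,-6.9,0], "grip_force": 60}}

```text
time_s: 0.93
position: [0.3598, 0.2606, 0.0988]
orientation: [-0.001, 0.248, 0.969, -0.001]
force: [-1.0, 0.4, -0.8]
gripper_width: 0.0853
grasp_force: 0.0
```

Emit:
{"fn": "arm_command", "kwargs": {"deltas": [0,0,0,0,0,0,0,-0.03,0,0,0,0,-0.05,0,0,0,0,-0.05,0,0,0,0,-0.05,0,0]}}

```text
time_s: 1.35
position: [0.359, 0.2638, 0.0503]
orientation: [-0.001, 0.245, 0.97, -0.0]
force: [-0.3, -0.4, 0.0]
gripper_width: 0.0855
grasp_force: 0.0
```

Emit:
{"fn": "arm_command", "kwargs": {"deltas": [0,0,-0.02,0,0,0,0,-0.032,0,0,0,0,-0.037,0,0,0,0,-0.037,0,1,0,0,-0.037,0,1,0,0,-0.037,0,1,0,0,-0.037,0,1,0,0,-0.037,0,1,0,0,-0.037,0,1,0,0,-0.037,0,1]}}

```text
time_s: 2.18
position: [0.3615, 0.2636, 0.015]
orientation: [0.001, 0.246, 0.969, 0.001]
force: [-0.6, 0.4, 5.9]
gripper_width: 0.0485
grasp_force: 63.3
```

Emit:
{"fn": "arm_command", "kwargs": {"deltas": [0,0,0.02,0,1,0,0,0.05,0,1,0,0,0.087,0,1,0,0,0.087,0,1,0,0,0.087,0,1,0,0,0.087,0,1]}}

```text
time_s: 2.68
position: [0.3594, 0.2626, 0.0998]
orientation: [-0.0, 0.246, 0.969, -0.0]
force: [-0.2, 0.7, -2.5]
gripper_width: 0.0487
grasp_force: 63.7
```

```bash
python3 - <<'E'
from h import *
s=telemetry.get_state();print(s["position"],s["gripper_width"],s["force"])
for n in C: cv2.imwrite(f"pics/{n}1.png",grab_frame(n)[:,:,::-1])
t=cv2.imread("pics/top1.png");c=cv2.imread("pics/scene1.png")
def cen(n): return proj(n,s["position"])[0].astype(int)
o=[]
for im,n in((t,"top"),(c,"scene")):
    u,v=cen(n);print(n,u,v);x,y=max(0,u-40),max(0,v-50);print(x,y);o.append(cv2.resize(im[y:y+100,x:x+80],(400,500),interpolation=cv2.INTER_CUBIC))
cv2.imwrite("pics/c1.png",np.hstack(o))
E
```

```text
[0.35936228 0.26259631 0.09978889] 0.04871889226983249 [-0.17863495  0.66640776 -2.48879476]
top 244 245
204 195
scene 248 172
208 122
```

View pics/c1.png

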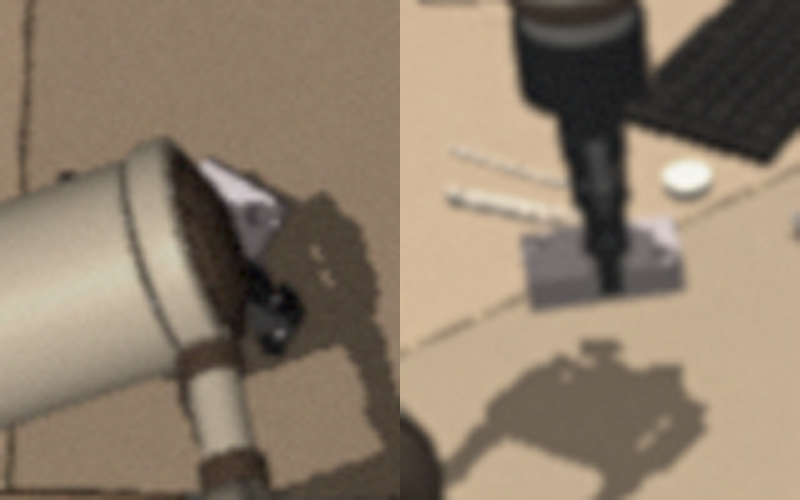

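```bash
python3 - <<'E'
from h import *
f=lambda u,v:(208+(u+.5)/5-.5,122+(v+.5)/5-.5)
o={"scene":[((-.025,.046,-.024),f(132,310)),((-.025,-.046,-.024),f(284,291)),((.025,.046,0),f(121,238)),((.025,-.046,0),f(272,217)),((-.025,-.046,0),f(281,248))]}
p,e=fit(o,[.36,.263,.111,1.07]);print(p*1000,np.degrees(p[3]),e)
E
```

```text
[ 380.62555917  304.25189033   75.05702638 1084.04942614] 62.11145690131391 1.1078391366708065
```

```bash
python3 - <<'E'
from h import *
f=lambda u,v:(208+(u+.5)/5-.5,122+(v+.5)/5-.5)
L=np.array([(-.025,.046,-.024),(-.025,-.046,-.024),(.025,.046,0),(.025,-.046,0)]);U=np.array([f(132,310),f(284,291),f(121,238),f(272,217)])
a=np.radians(61.5)
def res(p):
    c,s=np.cos(a),np.sin(a);return (proj("scene",np.c_[c*L[:,0]-s*L[:,1]+p[0],s*L[:,0]+c*L[:,1]+p[1],L[:,2]+.111])-U).ravel()
q=least_squares(res,[.36,.263]);print(q.x*1000,res(q.x).round(1))
E
```

```text
[353.6518994  258.88918435] [-0.4  1.   0.7  0.5 -0.6 -0.9  0.3 -0.8]
```

Emit:
{"fn": "arm_command", "kwargs": {"deltas": [0.025,-0.007,0,-6.8,1,0.05,-0.014,0,-13.6,1,0.076,-0.022,0,-20.4,1,0.102,-0.029,0,-27.2,1,0.128,-0.037,0,-34,1,0.153,-0.044,0,-40.8,1,0.18,-0.051,0,-47.6,1,0.205,-0.059,0,-54.5,1,0.2295,-0.066,0,-61.3,1,0.2295,-0.066,0,-61.3,1]}}

```text
time_s: 3.62
position: [0.5926, 0.1947, 0.0985]
orientation: [0.0, 0.708, 0.706, -0.0]
force: [0.2, 0.1, -2.8]
gripper_width: 0.0486
grasp_force: 63.7
```

Emit:
{"fn": "arm_command", "kwargs": {"deltas": [0,0,-0.02,0,1,0,0,-0.035,0,1,0,0,-0.035,0,1,0,0,-0.035,0,1,0,0,-0.035,0,1]}}

```text
time_s: 4.03
position: [0.5892, 0.197, 0.0652]
orientation: [-0.0, 0.705, 0.709, -0.0]
force: [0.9, 0.9, -2.3]
gripper_width: 0.0485
grasp_force: 63.6
```

```bash
python3 - <<'E'
from h import *
s=telemetry.get_state();print(s["position"],s["orientation"],s["gripper_width"])
for n in C: cv2.imwrite(f"pics/{n}2.png",grab_frame(n)[:,:,::-1])
o=[]
for n,(x,y) in(("top",(240,135)),("scene",(290,120))):
    im=cv2.imread(f"pics/{n}2.png");o.append(cv2.resize(im[y:y+90,x:x+65],None,fx=6,fy=6,interpolation=cv2.INTER_CUBIC))
cv2.imwrite("pics/c2.png",np.hstack(o))
E
```

```text
[0.58917059 0.19698258 0.06517287] [-2.25862992e-04  7.05229507e-01  7.08978993e-01 -2.80811749e-04] 0.04853992928576533
```

View pics/c2.png

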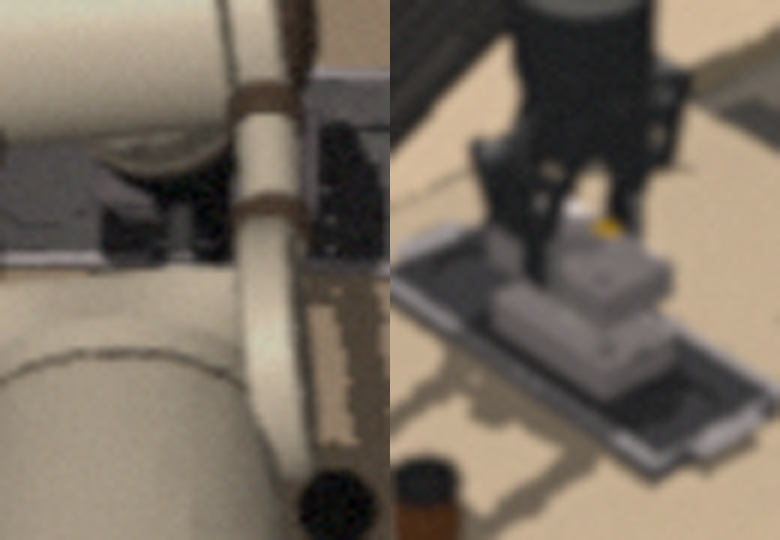

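```bash
python3 - <<'E'
from h import *
f=lambda u,v:np.array((290+(u-390+.5)/6-.5,120+(v+.5)/6-.5))
for z in(.052,.050):
  for nm,uv in(("-x-y",(597,312)),("+x-y",(670,290))):
    sx=-1 if nm[0]=="-" else 1
    P=unproj("scene",f(*uv),z)*1000; print(z,nm,"plate centre est",P+[-sx*25,46])
for uv,sx in(((382,150),-1),((428,123),1)):
    P=unproj("scene",(230+(uv[0]+.5)/4-.5,145+(uv[1]+.5)/4-.5),.03)*1000;print("base centre est",P+[-sx*25,46])
E
```

```text
0.052 -x-y plate centre est [599.33382089 215.60901631]
0.052 +x-y plate centre est [591.7103794  204.89504053]
0.05 -x-y plate centre est [601.24306532 217.71821907]
0.05 +x-y plate centre est [593.72136418 206.9785205 ]
base centre est [584.44499507 194.11375257]
base centre est [586.11395644 196.56741903]
```

The plate hangs level over its base, with the yellow mark towards +x. I'll lower it slowly and watch the force.

Emit:
{"fn": "arm_command", "kwargs": {"deltas": [0,0,-0.004,0,1,0,0,-0.008,0,1,0,0,-0.01,0,1,0,0,-0.012,0,1,0,0,-0.013,0,1,0,0,-0.014,0,1,0,0,-0.014,0,1]}}

```text
time_s: 4.72
position: [0.5894, 0.1968, 0.0511]
orientation: [-0.0, 0.705, 0.709, -0.0]
force: [-0.4, -0.0, -2.7]
gripper_width: 0.0488
grasp_force: 63.7
```

Emit:
{"fn": "arm_command", "kwargs": {"deltas": [0,0,-0.002,0,1,0,0,-0.003,0,1,0,0,-0.0045,0,1,0,0,-0.006,0,1,0,0,-0.006,0,1]}}

```text
time_s: 5.13
position: [0.5896, 0.1968, 0.0452]
orientation: [0.0, 0.705, 0.709, 0.0]
force: [0.9, -0.6, -3.1]
gripper_width: 0.0487
grasp_force: 63.7
```

Emit:
{"fn": "arm_command", "kwargs": {"deltas": [0,0,-0.001,0,1,0,0,-0.002,0,1,0,0,-0.003,0,1,0,0,-0.003,0,1]}}

```text
time_s: 5.47
position: [0.5899, 0.1968, 0.045]
orientation: [0.0, 0.705, 0.709, -0.0]
force: [-8.5, -2.7, 14.3]
gripper_width: 0.0486
grasp_force: 65.7
```

Emit:
{"fn": "arm_command", "kwargs": {"deltas": [0,0,0,0,0,0,0,0,0,0,0,0,0,0,0,0,0,0,0,0,0,0,0.03,0,0,0,0,0.065,0,0,0,0,0.098,0,0,0,0,0.098,0,0]}}

```text
time_s: 6.13
position: [0.5943, 0.1976, 0.1485]
orientation: [0.004, 0.705, 0.709, 0.005]
force: [1.4, 0.2, 0.6]
gripper_width: 0.0854
grasp_force: 0.0
```

Emit:
{"fn": "arm_command", "kwargs": {"deltas": [-0.1735,-0.3235,-0.04,-58.4,0,-0.1735,-0.3235,-0.04,-58.4,0,-0.1735,-0.3235,-0.04,-58.4,0,-0.1735,-0.3235,-0.04,-58.4,0,-0.1735,-0.3235,-0.04,-58.4,0,-0.1735,-0.3235,-0.04,-58.4,0,-0.1735,-0.3235,-0.04,-58.4,0,-0.1735,-0.3235,-0.04,-58.4,0,-0.1735,-0.3235,-0.04,-58.4,0,-0.1735,-0.3235,-0.04,-58.4,0]}}

```text
time_s: 6.97
position: [0.4135, -0.131, 0.0996]
orientation: [0.001, 0.963, 0.271, -0.001]
force: [-0.7, 0.8, 0.5]
gripper_width: 0.0856
grasp_force: 0.0
```

Emit:
{"fn": "arm_command", "kwargs": {"deltas": [0,0,0,0,0,0,0,0,0,0,0,0,0,0,0,0,0,-0.03,0,0,0,0,-0.05,0,0,0,0,-0.05,0,0,0,0,-0.05,0,0]}}

```text
time_s: 7.55
position: [0.4157, -0.1251, 0.0497]
orientation: [-0.001, 0.961, 0.276, -0.001]
force: [-0.6, -0.3, 0.0]
gripper_width: 0.0855
grasp_force: 0.0
```

```bash
python3 - <<'E'
from h import *
s=telemetry.get_state();print(s["position"],s["orientation"])
for n in C: cv2.imwrite(f"pics/{n}3.png",grab_frame(n)[:,:,::-1])
o=[]
for n,(x,y,w) in(("top",(235,140,65)),("scene",(290,145,70))):
    im=cv2.imread(f"pics/{n}3.png");o.append(cv2.resize(im[y:y+60,x:x+w],None,fx=5,fy=5,interpolation=cv2.INTER_CUBIC))
cv2.imwrite("pics/c3.png",np.hstack(o))
E
```

```text
[ 0.41568958 -0.1251389   0.04971186] [-1.07121095e-03  9.61259435e-01  2.75641786e-01 -8.69639729e-04]
```

View pics/c3.png

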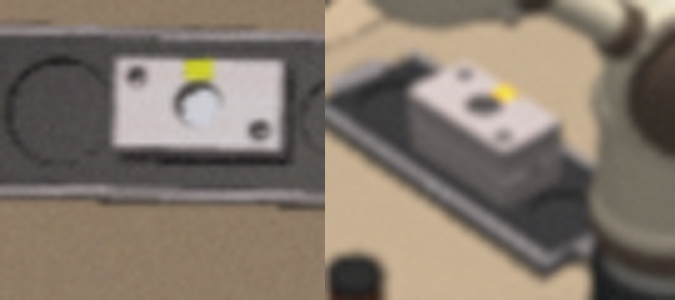

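The diagonal die is closed flush: the plate sits square at crop (198,103), with no gap visible in the scene view. Next is the in-line plate.

Emit:
{"fn": "arm_command", "kwargs": {"deltas": [0,0,-0.02,0,0,0,0,-0.032,0,0,0,0,-0.037,0,0,0,0,-0.037,0,1,0,0,-0.037,0,1,0,0,-0.037,0,1,0,0,-0.037,0,1,0,0,-0.037,0,1,0,0,-0.037,0,1,0,0,-0.037,0,1]}}

```text
time_s: 8.48
position: [0.4173, -0.1274, 0.0148]
orientation: [0.001, 0.962, 0.275, 0.001]
force: [-1.4, 1.3, 7.3]
gripper_width: 0.0487
grasp_force: 63.2
```

Emit:
{"fn": "arm_command", "kwargs": {"deltas": [0,0,0.02,0,1,0,0,0.05,0,1,0,0,0.087,0,1,0,0,0.087,0,1,0,0,0.087,0,1]}}

```text
time_s: 8.9
position: [0.4177, -0.1277, 0.1027]
orientation: [0.002, 0.962, 0.275, 0.002]
force: [-0.4, 0.1, -2.7]
gripper_width: 0.0488
grasp_force: 63.6
```

Emit:
{"fn": "arm_command", "kwargs": {"deltas": [0.0215,-0.009,0,6.6,1,0.043,-0.018,0,13.3,1,0.0645,-0.027,0,19.9,1,0.086,-0.036,0,26.6,1,0.108,-0.045,0,33.2,1,0.129,-0.054,0,39.9,1,0.151,-0.063,0,46.5,1,0.1725,-0.0725,0,53.2,1,0.1725,-0.0725,0,53.2,1,0.1725,-0.0725,0,53.2,1]}}

```text
time_s: 9.73
position: [0.5878, -0.1988, 0.098]
orientation: [-0.002, 0.737, 0.676, -0.001]
force: [-0.3, -0.0, -3.2]
gripper_width: 0.0486
grasp_force: 63.7
```

Emit:
{"fn": "arm_command", "kwargs": {"deltas": [0,0,-0.02,0,1,0,0,-0.035,0,1,0,0,-0.04,0,1,0,0,-0.044,0,1,0,0,-0.047,0,1,0,0,-0.049,0,1,0,0,-0.049,0,1]}}

```text
time_s: 10.32
position: [0.5886, -0.1992, 0.0516]
orientation: [0.0, 0.737, 0.676, 0.0]
force: [-0.6, -0.5, -2.0]
gripper_width: 0.0486
grasp_force: 63.6
```

Emit:
{"fn": "arm_command", "kwargs": {"deltas": [0,0,-0.002,0,1,0,0,-0.004,0,1,0,0,-0.006,0,1,0,0,-0.008,0,1,0,0,-0.009,0,1,0,0,-0.009,0,1]}}

```text
time_s: 10.82
position: [0.5891, -0.1994, 0.0448]
orientation: [0.0, 0.737, 0.676, -0.0]
force: [-6.9, 3.2, 12.6]
gripper_width: 0.0489
grasp_force: 65.4
```

Emit:
{"fn": "arm_command", "kwargs": {"deltas": [0,0,0,0,0,0,0,0,0,0,0,0,0,0,0,0,0,0,0,0,0,0,0.03,0,0,0,0,0.065,0,0,0,0,0.098,0,0,0,0,0.098,0,0]}}

```text
time_s: 11.48
position: [0.5928, -0.2015, 0.1485]
orientation: [0.006, 0.737, 0.676, 0.002]
force: [0.9, -0.3, 1.5]
gripper_width: 0.0856
grasp_force: 0.0
```

Emit:
{"fn": "arm_command", "kwargs": {"deltas": [-0.158,0.333,-0.03,0,0,-0.158,0.333,-0.03,0,0,-0.158,0.333,-0.03,0,0,-0.158,0.333,-0.03,0,0,-0.158,0.333,-0.03,0,0,-0.158,0.333,-0.03,0,0,-0.158,0.333,-0.03,0,0,-0.158,0.333,-0.03,0,0,-0.158,0.333,-0.03,0,0,-0.158,0.333,-0.03,0,0], "grip_force": 30}}

```text
time_s: 12.32
position: [0.4265, 0.1384, 0.1089]
orientation: [-0.002, 0.735, 0.678, -0.001]
force: [-0.4, 0.0, -0.6]
gripper_width: 0.0853
grasp_force: 0.0
```

Emit:
{"fn": "arm_command", "kwargs": {"deltas": [0,0,0,0,0,0,0,0,0,0,0,0,0,0,0,0,0,-0.02,0,0,0,0,-0.04,0,0,0,0,-0.06,0,0,0,0,-0.075,0,0,0,0,-0.085,0,0,0,0,-0.085,0,0]}}

```text
time_s: 13.07
position: [0.4294, 0.1329, 0.0234]
orientation: [-0.001, 0.738, 0.675, -0.002]
force: [0.7, -0.5, -0.6]
gripper_width: 0.0856
grasp_force: 0.0
```

Emit:
{"fn": "arm_command", "kwargs": {"deltas": [0,0,0,0,0.3,0,0,0,0,0.4,0,0,0,0,0.5,0,0,0,0,0.6,0,0,0,0,1,0,0,0,0,1,0,0,0,0,1,0,0,0,0,1]}}

```text
time_s: 13.73
position: [0.4315, 0.1339, 0.0263]
orientation: [0.001, 0.737, 0.676, 0.001]
force: [-2.4, -0.6, 5.6]
gripper_width: 0.035
grasp_force: 29.7
```

```bash
python3 - <<'E'
from h import *
for n in C: cv2.imwrite(f"pics/{n}4.png",grab_frame(n)[:,:,::-1])
o=[]
for n,(x,y,w) in(("top",(365,140,100)),("scene",(375,185,90)),("scene",(265,145,70))):
    im=cv2.imread(f"pics/{n}4.png");o.append(cv2.resize(im[y:y+100,x:x+w],None,fx=3,fy=3,interpolation=cv2.INTER_CUBIC))
cv2.imwrite("pics/c4.png",np.hstack(o))
E
```

```text
(no output)
```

View pics/c4.png

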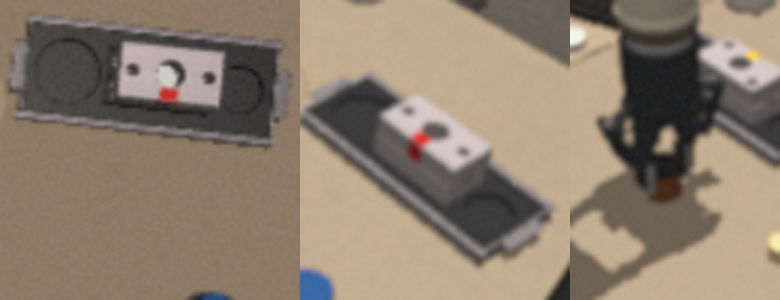

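The in-line die is closed flush. Its mark faces the other way, but a half turn is allowed. The brown pot is held upright.

Emit:
{"fn": "arm_command", "kwargs": {"deltas": [0,0,0.02,0,1,0,0,0.05,0,1,0,0,0.085,0,1,0.02,-0.03,0.085,0,1,0.045,-0.068,0.085,0,1,0.07,-0.106,0.085,0,1,0.095,-0.144,0.085,0,1,0.12,-0.182,0.085,0,1,0.145,-0.22,0.085,0,1,0.165,-0.2493,0.085,0,1]}}

```text
time_s: 14.67
position: [0.5889, -0.1066, 0.1101]
orientation: [-0.0, 0.737, 0.676, -0.0]
force: [0.9, -0.1, -1.0]
gripper_width: 0.0353
grasp_force: 30.2
```

Emit:
{"fn": "arm_command", "kwargs": {"deltas": [0,0,0,0,1,0,0,0,0,1,0,0,-0.02,0,1,0,0,-0.04,0,1,0,0,-0.06,0,1,0,0,-0.068,0,1,0,0,-0.072,0,1,0,0,-0.075,0,1,0,0,-0.077,0,1,0,0,-0.077,0,1]}}

```text
time_s: 15.5
position: [0.5893, -0.1048, 0.0365]
orientation: [0.001, 0.736, 0.677, 0.0]
force: [-3.8, -0.3, 11.3]
gripper_width: 0.0353
grasp_force: 36.4
```

The last row fell short by about (6,-10) mm, so the pot is resting on the cut-out's edge. I'll lift, correct and lower again.

Emit:
{"fn": "arm_command", "kwargs": {"deltas": [0,0,0.006,0,1,0,0,0.012,0,1,0,0,0.014,0,1,0.003,-0.005,0.014,0,1,0.0063,-0.0098,0.014,0,1,0.0063,-0.0098,0.014,0,1,0.0063,-0.0098,0.014,0,1]}}

```text
time_s: 16.08
position: [0.5946, -0.1149, 0.047]
orientation: [-0.0, 0.737, 0.676, -0.0]
force: [-0.2, 0.8, -0.4]
gripper_width: 0.0353
grasp_force: 34.4
```

Emit:
{"fn": "arm_command", "kwargs": {"deltas": [0,0,-0.005,0,1,0,0,-0.01,0,1,0,0,-0.012,0,1,0,0,-0.014,0,1,0,0,-0.0155,0,1,0,0,-0.0155,0,1]}}

```text
time_s: 16.58
position: [0.5949, -0.1143, 0.0327]
orientation: [-0.0, 0.737, 0.676, 0.0]
force: [-2.3, 1.5, 5.5]
gripper_width: 0.0352
grasp_force: 35.0
```

```bash
python3 - <<'E'
from h import *
for n in C: cv2.imwrite(f"pics/{n}5.png",grab_frame(n)[:,:,::-1])
o=[]
for n,(x,y,w) in(("top",(365,140,80)),("scene",(365,165,80))):
    im=cv2.imread(f"pics/{n}5.png");o.append(cv2.resize(im[y:y+80,x:x+w],None,fx=5,fy=5,interpolation=cv2.INTER_CUBIC))
cv2.imwrite("pics/c5.png",np.hstack(o))
E
```

```text
(no output)
```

View pics/c5.png

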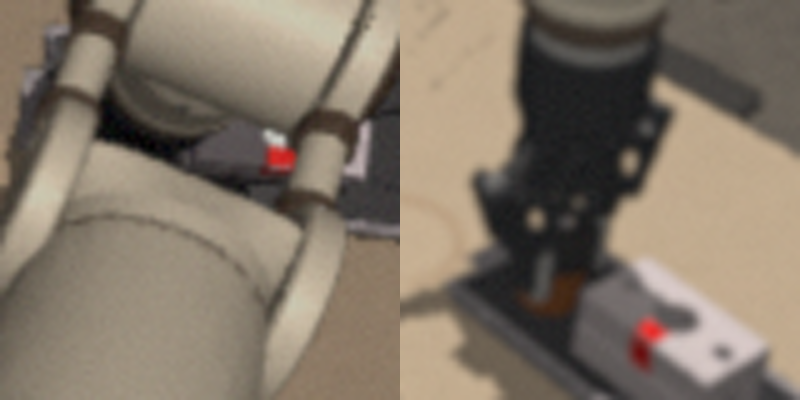

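The pot is down on the cut-out floor, with 5.5 N of contact at the expected height. I'll release it.

Emit:
{"fn": "arm_command", "kwargs": {"deltas": [0,0,0,0,0,0,0,0,0,0,0,0,0,0,0,0,0,0,0,0,0,0,0.02,0,0,0,0,0.05,0,0,0,0,0.085,0,0,0,0,0.0985,0,0,0,0,0.0985,0,0,0,0,0.0985,0,0]}}

```text
time_s: 17.52
position: [0.595, -0.1147, 0.1307]
orientation: [0.001, 0.737, 0.676, 0.0]
force: [0.3, 0.1, -0.3]
gripper_width: 0.0853
grasp_force: 0.0
```

Emit:
{"fn": "arm_command", "kwargs": {"deltas": [-0.2227,-0.1307,-0.02,5.2,0,-0.2227,-0.1307,-0.02,5.2,0,-0.2227,-0.1307,-0.02,5.2,0,-0.2227,-0.1307,-0.02,5.2,0,-0.2227,-0.1307,-0.02,5.2,0,-0.2227,-0.1307,-0.02,5.2,0,-0.2227,-0.1307,-0.02,5.2,0,-0.2227,-0.1307,-0.02,5.2,0,-0.2227,-0.1307,-0.02,5.2,0,-0.2227,-0.1307,-0.02,5.2,0]}}

```text
time_s: 18.35
position: [0.3724, -0.2444, 0.1096]
orientation: [-0.001, 0.705, 0.709, 0.0]
force: [0.3, 0.1, 0.4]
gripper_width: 0.0858
grasp_force: 0.0
```

```bash
python3 - <<'E'
from h import *
im=grab_frame("top")[:,:,::-1];s=telemetry.get_state();print(s["position"])
cv2.imwrite("pics/top6.png",im);cv2.imwrite("pics/c6.png",cv2.resize(im[135:265,340:480],None,fx=4,fy=4,interpolation=cv2.INTER_CUBIC))
E
```

```text
[ 0.37270251 -0.24447414  0.10987954]
```

View pics/c6.png

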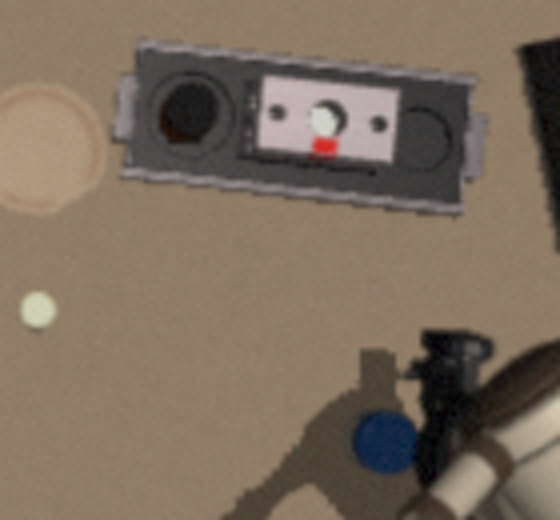

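The brown pot stands in its cut-out, with its lid at crop (190,107). Now I'll grasp the blue pot.

Emit:
{"fn": "arm_command", "kwargs": {"deltas": [0,0,-0.02,0,0,0,0,-0.045,0,0,0,0,-0.065,0,0,0,0,-0.077,0,0,0,0,-0.082,0,0,0,0,-0.082,0,0]}}

```text
time_s: 18.9
position: [0.372, -0.2439, 0.0271]
orientation: [-0.001, 0.705, 0.709, 0.0]
force: [-0.2, 0.3, -0.5]
gripper_width: 0.0857
grasp_force: 0.0
```

Emit:
{"fn": "arm_command", "kwargs": {"deltas": [0,0,0,0,0.25,0,0,0,0,0.35,0,0,0,0,0.45,0,0,0,0,0.55,0,0,0,0,1,0,0,0,0,1,0,0,0,0,1,0,0,0,0,1]}}

```text
time_s: 19.57
position: [0.3726, -0.2459, 0.0294]
orientation: [0.001, 0.705, 0.709, 0.0]
force: [-0.5, 1.6, 5.8]
gripper_width: 0.0421
grasp_force: 29.8
```

Emit:
{"fn": "arm_command", "kwargs": {"deltas": [0,0,0.02,0,1,0,0,0.05,0,1,0,0,0.082,0,1,0,0,0.082,0,1]}}

```text
time_s: 19.9
position: [0.3749, -0.2486, 0.1165]
orientation: [0.006, 0.705, 0.709, -0.0]
force: [0.2, -0.4, -0.4]
gripper_width: 0.0419
grasp_force: 30.6
```

Emit:
{"fn": "arm_command", "kwargs": {"deltas": [0.01,0.025,0.01,0,1,0.022,0.054,0.01,0,1,0.034,0.083,0.01,0,1,0.046,0.112,0.01,0,1,0.058,0.141,0.01,0,1,0.07,0.17,0.01,0,1,0.082,0.2,0.01,0,1,0.095,0.23,0.01,0,1,0.107,0.26,0.01,0,1,0.107,0.26,0.01,0,1]}}

```text
time_s: 20.73
position: [0.48, 0.019, 0.1203]
orientation: [-0.0, 0.704, 0.71, 0.001]
force: [-0.0, 0.4, 0.4]
gripper_width: 0.0417
grasp_force: 30.7
```

Emit:
{"fn": "arm_command", "kwargs": {"deltas": [0.012,0.029,0,0,1,0.024,0.058,0,0,1,0.036,0.087,0,0,1,0.048,0.116,0,0,1,0.06,0.145,0,0,1,0.072,0.174,0,0,1,0.084,0.203,0,0,1,0.096,0.232,0,0,1,0.1097,0.2652,0,0,1,0.1097,0.2652,0,0,1]}}

```text
time_s: 21.57
position: [0.5898, 0.2845, 0.1197]
orientation: [-0.0, 0.704, 0.71, 0.001]
force: [0.0, -0.1, -0.3]
gripper_width: 0.0414
grasp_force: 30.8
```

Emit:
{"fn": "arm_command", "kwargs": {"deltas": [0,0,0,0,1,0,0,0,0,1,0,0,0,0,1]}}

```text
time_s: 21.82
position: [0.5883, 0.2787, 0.12]
orientation: [-0.0, 0.706, 0.708, -0.0]
force: [0.2, 0.2, -1.0]
gripper_width: 0.0417
grasp_force: 30.8
```

Emit:
{"fn": "arm_command", "kwargs": {"deltas": [0,0,-0.02,0,1,0,0,-0.045,0,1,0,0,-0.065,0,1,0,0,-0.074,0,1,0,0,-0.08,0,1,0,0,-0.083,0,1,0,0,-0.0855,0,1,0,0,-0.0855,0,1]}}

```text
time_s: 22.48
position: [0.5895, 0.28, 0.0359]
orientation: [0.0, 0.706, 0.709, 0.001]
force: [0.6, -0.6, -1.0]
gripper_width: 0.0412
grasp_force: 30.9
```

Emit:
{"fn": "arm_command", "kwargs": {"deltas": [0,0,-0.001,0,1,0,0,-0.002,0,1,0,0,-0.002,0,1]}}

```text
time_s: 22.73
position: [0.5898, 0.2803, 0.0354]
orientation: [0.001, 0.705, 0.709, 0.001]
force: [-3.4, -1.5, 8.4]
gripper_width: 0.0414
grasp_force: 31.7
```

Emit:
{"fn": "arm_command", "kwargs": {"deltas": [0,0,0,0,0,0,0,0,0,0,0,0,0,0,0,0,0,0,0,0,0,0,0.02,0,0,0,0,0.05,0,0,0,0,0.085,0,0,0,0,0.0975,0,0,0,0,0.0975,0,0,0,0,0.0975,0,0]}}

```text
time_s: 23.57
position: [0.5891, 0.2801, 0.1308]
orientation: [0.0, 0.705, 0.709, 0.001]
force: [-0.6, -0.0, 0.0]
gripper_width: 0.0854
grasp_force: 0.0
```

Emit:
{"fn": "arm_command", "kwargs": {"deltas": [-0.134,-0.291,-0.05,0,0,-0.134,-0.291,-0.05,0,0,-0.134,-0.291,-0.05,0,0,-0.134,-0.291,-0.05,0,0,-0.134,-0.291,-0.05,0,0,-0.134,-0.291,-0.05,0,0,-0.134,-0.291,-0.05,0,0,-0.134,-0.291,-0.05,0,0,-0.134,-0.291,-0.05,0,0,-0.134,-0.291,-0.05,0,0]}}

```text
time_s: 24.4
position: [0.4524, -0.0117, 0.0782]
orientation: [-0.002, 0.707, 0.708, -0.001]
force: [-0.4, 0.0, 0.6]
gripper_width: 0.0855
grasp_force: 0.0
```

Emit:
{"fn": "arm_command", "kwargs": {"deltas": [0,0,0,0,0.4,0,0,0,0,0.4,0,0,0,0,0.4,0,0,0,0,0.4]}}

```text
time_s: 24.73
position: [0.4549, -0.0102, 0.0802]
orientation: [-0.0, 0.705, 0.709, 0.0]
force: [0.9, 0.6, -0.2]
gripper_width: 0.0514
grasp_force: 0.0
```

```bash
python3 - <<'E'
from h import *
for n in C: cv2.imwrite(f"pics/{n}7.png",grab_frame(n)[:,:,::-1])
o=[]
for n,(x,y,w) in(("top",(225,130,110)),("scene",(280,130,90))):
    im=cv2.imread(f"pics/{n}7.png");o.append(cv2.resize(im[y:y+120,x:x+w],None,fx=4,fy=4,interpolation=cv2.INTER_CUBIC))
cv2.imwrite("pics/c7.png",np.hstack(o))
E
```

```text
(no output)
```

View pics/c7.png

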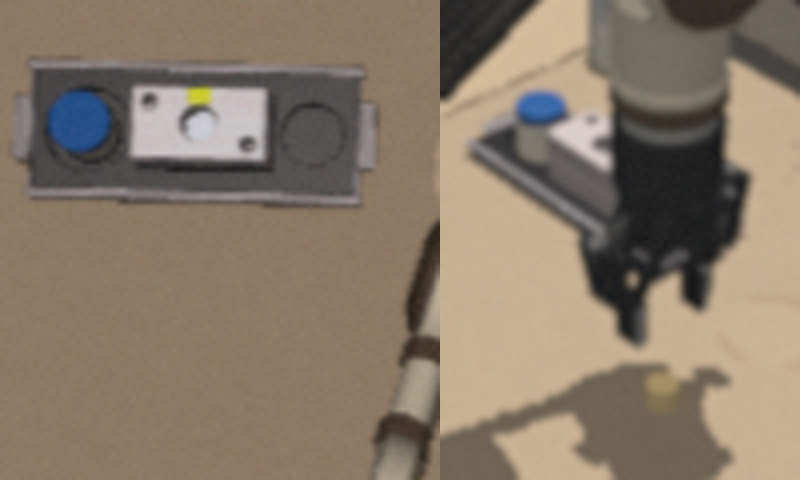

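The blue pot stands upright in the diagonal tray, with its lid at crop (80,121). Now I'll grasp the cream disc high up.

Emit:
{"fn": "arm_command", "kwargs": {"deltas": [0,0,-0.02,0,0.4,0,0,-0.04,0,0.4,0,0,-0.053,0,0.4,0,0,-0.06,0,0.4,0,0,-0.0615,0,0.4,0,0,-0.0615,0,0.6,0,0,-0.0615,0,1,0,0,-0.0615,0,1,0,0,-0.0615,0,1,0,0,-0.0615,0,1]}}

```text
time_s: 25.67
position: [0.4557, -0.0113, 0.0198]
orientation: [0.001, 0.705, 0.709, 0.001]
force: [0.2, 0.2, 5.0]
gripper_width: 0.0229
grasp_force: 29.7
```

Emit:
{"fn": "arm_command", "kwargs": {"deltas": [0,0,0,0,1,0,0,0,0,1,0,0,0.02,0,1,0,0,0.05,0,1,0,0,0.0715,0,1,0,0,0.0715,0,1]}}

```text
time_s: 26.17
position: [0.4579, -0.012, 0.0948]
orientation: [0.004, 0.705, 0.709, 0.002]
force: [1.5, -0.1, 1.3]
gripper_width: 0.0231
grasp_force: 29.5
```

Emit:
{"fn": "arm_command", "kwargs": {"deltas": [0.018,0.018,0,0,1,0.037,0.036,0,0,1,0.056,0.055,0,0,1,0.076,0.075,0,0,1,0.096,0.095,0,0,1,0.116,0.115,0,0,1,0.134,0.1322,0,0,1,0.134,0.1322,0,0,1,0.134,0.1322,0,0,1,0.134,0.1322,0,0,1]}}

```text
time_s: 27.0
position: [0.5875, 0.1209, 0.0891]
orientation: [-0.001, 0.705, 0.709, -0.001]
force: [-0.7, 0.3, -1.0]
gripper_width: 0.0232
grasp_force: 29.6
```

Emit:
{"fn": "arm_command", "kwargs": {"deltas": [0,0,-0.02,0,1,0,0,-0.04,0,1,0,0,-0.052,0,1,0,0,-0.059,0,1,0,0,-0.062,0,1,0,0,-0.064,0,1,0,0,-0.064,0,1]}}

```text
time_s: 27.58
position: [0.5889, 0.121, 0.0267]
orientation: [0.0, 0.706, 0.709, 0.0]
force: [0.1, 0.4, 0.4]
gripper_width: 0.0233
grasp_force: 29.6
```

Emit:
{"fn": "arm_command", "kwargs": {"deltas": [0,0,-0.001,0,1,0,0,-0.0015,0,1,0,0,-0.002,0,1,0,0,-0.002,0,1]}}

```text
time_s: 27.92
position: [0.5895, 0.1212, 0.0258]
orientation: [0.001, 0.705, 0.709, 0.0]
force: [-2.1, -1.6, 5.8]
gripper_width: 0.0225
grasp_force: 30.1
```

The disc touches the floor at the expected height. I'll open part way, lift and back off.

Emit:
{"fn": "arm_command", "kwargs": {"deltas": [0,0,0,0,0.55,0,0,0,0,0.5,0,0,0,0,0.5,0,0,0,0,0.5,0,0,0.02,0,0.5,0,0,0.05,0,0.5,0,0,0.085,0,0.5,0,0,0.12,0,0,0,0,0.12,0,0,0,0,0.12,0,0]}}

```text
time_s: 28.75
position: [0.5906, 0.1212, 0.1473]
orientation: [0.002, 0.705, 0.709, 0.002]
force: [-0.5, 0.3, -0.9]
gripper_width: 0.0775
grasp_force: 0.0
```

Emit:
{"fn": "arm_command", "kwargs": {"deltas": [-0.19,-0.16,0.08,0,0,-0.19,-0.16,0.08,0,0,-0.19,-0.16,0.08,0,0,-0.19,-0.16,0.08,0,0,-0.19,-0.16,0.08,0,0,-0.19,-0.16,0.08,0,0,-0.19,-0.16,0.08,0,0,-0.19,-0.16,0.08,0,0,-0.19,-0.16,0.08,0,0,-0.19,-0.16,0.08,0,0]}}

```text
time_s: 29.58
position: [0.3985, -0.0382, 0.2231]
orientation: [-0.001, 0.705, 0.709, -0.0]
force: [-0.8, 0.1, 0.4]
gripper_width: 0.0856
grasp_force: 0.0
```

```bash
python3 - <<'E'
from h import *
for n in C: cv2.imwrite(f"pics/{n}8.png",grab_frame(n)[:,:,::-1])
t=cv2.imread("pics/top8.png")[130:200,190:470];c=cv2.imread("pics/scene8.png")[130:280,255:475]
c=cv2.resize(c,None,fx=2.6,fy=2.6,interpolation=cv2.INTER_CUBIC)[:400]
t=cv2.resize(t,None,fx=2.8,fy=2.8,interpolation=cv2.INTER_CUBIC)
w=784;c=cv2.copyMakeBorder(c,0,0,0,w-c.shape[1],0)
cv2.imwrite("pics/c8.png",np.vstack([t,c]))
E
```

```text
(no output)
```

View pics/c8.png

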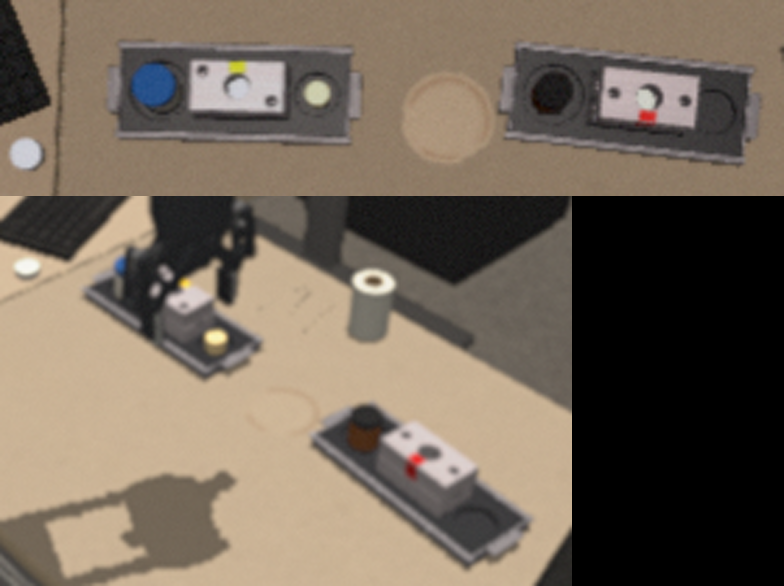

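Both dies are closed. The pots stand in their cut-outs (blue lid at (154,85), brown at (552,92)). The cream disc lies flat at (317,93), and the white disc is untouched at (26,154).

```bash
python3 -c "
from rig import bot
print(bot.hand_in())"
```

```text
the job is handed in; nothing more can be done
None
```

Both kits are made up and the job is handed in at about 30 s: both dies are closed flush on their own bases (the in-line plate turned half round, which also fits), both pots are upright in their cut-outs, the cream disc is flat in its cut-out, and the white disc was left where it lay.

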